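# Put the feeler gauge away in the tool drawer

### The job

Put the feeler gauge away: pull the upper drawer of the small tool cabinet fully out to its stop, lay the gauge flat in its empty recess in the drawer's tray insert and let go, then push the drawer fully shut without slamming it. Keep the lower drawer shut, and leave the other things on the bench where they are.

Things in the scene. Friction and masses are not known exactly. Their poses are not given: they have to be found in the camera images.
- gauge_mid (a point): the folded steel feeler gauge lying loose on the bench: a flat bar 100 mm long (its y), 15 wide (x), 12 thick (z), 50 to 100 g, does not unfold; the point is its centre, half-way up. Either way round fits its recess. Behind it stands a fixed yellow crate, front wall at x = 0.575, y = 0.07 to 0.48, rim 0.23 m above the bench; left of it a vice, up to 0.18 m high from y = 0.45 on.
- top_drawer (a joint): upper drawer of the grey bench-top cabinet with two blue drawer fronts. 0 = shut, 0.135 m = out at its stop; may start a little ajar. It slides out along the -x axis of point top_handle, straight and level, against about 2.5 N of friction plus slight damping, and stays where it is left.
- top_handle (a point): middle of the bar of the upper drawer's steel bow handle; moves with the drawer. x points level into the cabinet, y left along the bar, z up. Round rod 10 mm thick, 48 mm long in y over all; from its ends two legs of the same rod run 35 mm in x to the blue front. Free all round: pinch it from above over the bar or across its ends (48 mm). The lower drawer's like handle is 70 mm below.
- gauge_recess (a point): where the gauge's centre lies once seated in the empty recess of the drawer's stiff black-yellow tray insert; axes as top_handle, 115 mm behind the bar. Recess 108 mm in x, 22 in y, 10 deep; yellow floor 6 mm below the point, black top 4 above. A black finger well crosses its middle: 42 mm in x, 46 to either side in y, floor 17 mm below the point. The tools beside it are fixed.
- low_drawer (a joint): lower drawer of the same cabinet, shut at the start: 0 = shut, it opens like the upper one. To be left shut.
- paste_tin: small tin with a green lid, 63 mm across, 31 mm high, standing loose at the right; origin at the centre of its underside. To be left alone.
- adj_wrench: adjustable wrench, 184 mm long (y), 45 wide, 10 mm thick, loose at the left; origin at the centre of its underside. To be left alone.
- screwdriver_red: screwdriver with a red handle, 221 mm long (y), 33 mm thick, loose at the left; origin at the centre of its underside. To be left alone.
- bolt_1: bright hex bolt, 71 mm long (y), 24 mm high, loose near the bench's front edge; origin at the centre of its underside. To be left alone.
- nut_1: hex nut, 27 mm across, 13 mm high, loose near the bench's front edge; origin at the centre of its underside. To be left alone.
- marker_pen: white and black marker pen, 136 mm long (y), 16 mm thick, loose near the bench's front edge; origin at the centre of its underside. To be left alone.
- cabinet_edge (a point): middle of the front edge of the cabinet's top, 150 mm above the bench; axes as top_handle. Cabinet 260 mm wide (y), 180 deep, fixed; its blue drawer fronts, shut, stand 12 mm proud. Upper drawer at its stop: the edge is 67 mm behind the recess centre, 38 above it; farther in, it covers the recess. The drawer's sides (112 mm either side) and front (68 before it) rise 16 and 28 mm above that centre.
Not all that is in view belongs to the job. What is shaped like the part that bears gauge_mid but green is not meant.

How it is judged:
On the way, in this order (a step that is already met when the one before it is completed fails the run):
1. the upper drawer is out at its stop (within 6 mm) (value of joint top_drawer above 0.129 m), for 0.2 s.
2. the gauge lies flat in its recess and is let go (x of gauge_mid in the frame of gauge_recess between -0.008 and 0.008 m and y of gauge_mid in the frame of gauge_recess between -0.006 and 0.006 m and z of gauge_mid in the frame of gauge_recess between -0.004 and 0.004 m and angle between the z axis of gauge_mid and the z axis of gauge_recess, either way round below 0.06 rad and contact force between the fingers and gauge below 0.1 N), for 0.2 s.
At the end, for the whole second after the job is handed in: The upper drawer is shut (within 5 mm), the lower one too (within 10 mm), and the gauge lies at rest and flat (within 0.06 rad) down in its recess: within 8 mm along it, 6 mm across it and 4 mm in height of its seat (value of joint top_drawer below 0.005 m and value of joint low_drawer below 0.01 m and x of gauge_mid in the frame of gauge_recess between -0.008 and 0.008 m and y of gauge_mid in the frame of gauge_recess between -0.006 and 0.006 m and z of gauge_mid in the frame of gauge_recess between -0.004 and 0.004 m and angle between the z axis of gauge_mid and the z axis of gauge_recess, either way round below 0.06 rad and linear speed of gauge below 0.02 m/s); the robot touches nothing.
It fails at once if the upper drawer is slammed (moves shut faster than 0.4 m/s) (velocity of joint top_drawer below -0.4 m/s).
It fails at once if the lower drawer is pulled open by more than 20 mm (value of joint low_drawer above 0.02 m).
It fails at once if the tin, the wrench, the screwdriver, the bolt, the nut or the pen is moved by more than 30 mm (distance of any of paste_tin, adj_wrench, screwdriver_red, bolt_1, nut_1, marker_pen from where it was at the start of the episode above 0.03 m).
It also fails if it takes over 72 s, if anything falls off the work surface, if the arm or the gripper's body presses on something with over 40 N, if the wrist force passes 120 N, or if a joint passes its speed limit or range.

### The arm

A 6-joint arm with a two-finger parallel gripper is mounted at the origin on a cart in front of the work surface, level with it; the furniture and walls round the work are solid. World frame = base frame: x ahead of the robot, y to its left, z up, the work surface at z = 0. Lengths are in m, angles in rad, forces in N, time in s.
With the tool pointing down it reaches from about 0.3 to 0.775 m from the base axis. Payload 14.6 kg.
Tool frame: the origin (TCP) lies on the centre line of the jaws, within the pads' length; the fingertips stand ctrl.tcp_to_tips ahead of it and the grasp point (between the pads) lies 2 mm behind it (ctrl.tcp_to_tips is the distance from the TCP to the fingertips, in m); z points along the fingers, y is the line along which they close (so a half turn about z gives the same grasp; the last joint's range is limited). The gripper opens to 94 mm and grips with 3 to 60 N. Pads are 16 mm wide; open, the fingers measure 119 mm over their backs; the gripper's body (75 mm by 177 mm) begins 78 mm behind the grasp point.
Start: joints at [1.152, 0.3, 1.521, -0, 1.321, -0.067], TCP at [0.19, 0.516, 0.222] pointing down, gripper open.
Joint ranges: [-3.03, 3.03], [-0.79, 2.21], [0.23, 2.52], [-1.04, 4.18], [0, 3.07], [-2.55, 2.55]. Speed limits (rad/s): [2.22, 2.22, 2.57, 3.14, 3.14, 3.14].

### API

Orientations are given as [roll, pitch, yaw] about the fixed x, y, z axes, in that order (R = Rz(yaw) Ry(pitch) Rx(roll)).
In Python, from station import telemetry, viewer, hand_in, ctrl gives the robot as it stands.
- The arm moves only by the tool step_arm, never from a script. Its argument "plan" is a list of rows, each an object of numbers: "dx", "dy", "dz": the shift along the tool's x, y, z scaled (see below); "rx", "ry", "rz": the turn, a rotation vector about the tool's x, y, z scaled (see below); "claw": the closure, from 0 (fully open) to 1 (shut). In form: [{"dx": .., "dy": .., "dz": .., "rx": .., "ry": .., "rz": .., "claw": ..}, ...]. A call has 1 to 10 rows; each row shifts and turns the commanded pose from where the row before left it, along the tool's axes as they then stand; what a row does not reach is not made up. The controller multiplies each number of a shift by 0.1 m and each number of a turn by 90 degrees. A row lasts 1/10 s, in which the tool goes at most 50 mm and 8.59 degrees, less where a joint would pass 70% of its speed; a pose out of reach is approached as far as the arm can. A call with a number of a shift or a turn outside -1 to 1 is refused whole. A call with a gripper value outside its range is refused whole. The fingers move at their own pace and stop on an object; "grip_force" is the grip in N (left out, the last holds). Time passes only in rows, so rows that do not move let the fingers close. It gives the time, the measured TCP pose, the force, the opening and the grip force at its end, in the units of the state.
- telemetry.get_obs(): the state, without advancing time (a new reading comes with each control period).
- viewer.camera(name): name is "scene" or "top" or "wrist"; returns a dict with "img" (480x640x3 uint8, red, green, blue), "z_map" (480x640 float32, m along the optical axis (not along the pixel's ray), 0 where there is no reading), "fx", "fy", "cx", "cy" (pixels), "R" (3x3) and "t" (3): a world point X has camera coordinates R X + t; the wrist camera has in their place "tool_from_camera" (4x4, takes a point from camera to tool coordinates, whose origin is the TCP and whose axes are the flange's). Camera axes: x right, y down, z forward; pixel columns grow to the right and rows downward; lengths in m; the calibration is good to about 2 mm. A picture is of the moment at which its call begins: read the wrist's pose just before it.
- hand_in(): hands the job in; it is judged then, once.
Trained networks look in a picture, given as the dict that the camera call returned (one of the last four; its "shot" number tells which), for a name from the list of things; names that differ only in an ending like _2 or _b are one class to them, and where a whole thing is asked for, a point or a joint stands for the part that bears it (a point fixed in the world has none). Each returns a list of dicts, best first, with "score" (0 to 1); they miss things now and then, are a little off and sometimes report something else, mostly with a low value. They report only what shows in the picture. A call takes as long as a camera call. They do not tell look-alikes from the thing itself.
- viewer.recognise(target, picture): "rect" ([left, top, right, bottom] in pixels, round what is visible of it).
The state is a dict: "time_s": time; "qpos": joint angles; "joint_vel": joint speeds; "tau": joint torques, N m; "ee_pos": TCP position; "eef_rot": TCP orientation; "force": force on the tool from outside, world axes, zero at the start; "moment": the same for the moment, N m; "grip_width": finger opening in m; "grip_force": force on a finger pad.
Only numpy, scipy, OpenCV 4.12 (cv2) and the standard library are available. Lean on these libraries where they do the work, as an engineer would, in place of code of your own. Each camera call takes 0.05 s, during which the arm holds its last target. There are 200 camera calls.

## Working session

There is one attempt and no reset: what is moved stays moved. The work goes in short steps, Python scripts to look and compute and a tool call to move; the robot and the scene stay as the last step left them, time stands still between calls to the robot, and variables do not carry over. Pictures are saved under pics/ and viewed, at most 10 in all, crops included, and the job is handed in when it is done.

Besides the shell and the picture viewer there is one more tool, called after "Call:" by a JSON object that holds its "op" and its "data", one argument or row to a line. step_arm: Moves the arm, as the interface text tells. Shifts and turns lie within -1 to 1; 1 stands for 0.1 m of shift or 90 degrees of turn. Its arguments: {"type":"object","properties":{"plan":{"type":"array"},"grip_force":{"type":"number"}},"required":["plan"]}

```bash
mkdir -p pics; cat > h.py <<'E'
import numpy as np, cv2
from station import telemetry, viewer, hand_in, ctrl
from scipy.spatial.transform import Rotation as Ro
def tool():
    o=telemetry.get_obs(); T=np.eye(4); T[:3,:3]=Ro.from_euler('xyz',o['eef_rot']).as_matrix(); T[:3,3]=o['ee_pos']; return T
def shot(n):
    T=tool(); p=viewer.camera(n)
    if n=='wrist': C=T@np.array(p['tool_from_camera'])
    else:
        C=np.eye(4); C[:3,:3]=np.array(p['R']).T; C[:3,3]=-C[:3,:3]@np.array(p['t'])
    p['C']=C; return p
def cloud(p):
    z=p['z_map']; v,u=np.mgrid[:480,:640]
    P=np.stack([(u-p['cx'])/p['fx']*z,(v-p['cy'])/p['fy']*z,z],-1)
    W=P@p['C'][:3,:3].T+p['C'][:3,3]; W[z==0]=np.nan; return W
def save(p,n): cv2.imwrite('pics/'+n,cv2.cvtColor(p['img'],cv2.COLOR_RGB2BGR))
E
python3 - <<'E'
from h import *
o=telemetry.get_obs(); print(o['time_s'],o['ee_pos'],o['eef_rot'],o['grip_width'],ctrl.tcp_to_tips)
ims=[]
for c in ['scene','top']:
    p=shot(c); save(p,c+'0.png'); W=cloud(p); print(c,p['C'][:3,3])
    for t in ['gauge_mid','top_handle','gauge_recess','paste_tin','bolt_1','nut_1','marker_pen']:
        for d in viewer.recognise(t,p)[:4]:
            l,tt,r,b=map(int,d['rect']); print(t,round(d['score'],2),d['rect'],np.round(np.nanmedian(W[tt:b+1,l:r+1].reshape(-1,3),0),3))
E
```

```text
0.0 [0.18943877 0.51609646 0.22189866] [-3.14045228e+00 -4.22753137e-05  2.78978462e+00] 0.09409209898136085 0.017
scene [-0.24452471 -0.85148113  0.77788034]
gauge_mid 0.64 [254.4, 254.4, 290.4, 260.5] [0.458 0.095 0.002]
gauge_mid 0.62 [309.7, 264.5, 345.5, 277.6] [ 0.524 -0.056  0.   ]
gauge_mid 0.58 [348.6, 243.9, 377.3, 258.3] [ 0.665 -0.057 -0.   ]
top_handle 0.72 [384.7, 227.0, 473.6, 296.0] [ 0.615 -0.296  0.116]
gauge_recess 0.87 [386.8, 230.2, 472.9, 295.6] [ 0.614 -0.3    0.116]
paste_tin 0.73 [398.3, 355.8, 432.1, 394.3] [ 0.383 -0.451  0.019]
bolt_1 0.71 [280.7, 280.0, 305.9, 297.8] [ 0.407 -0.06   0.   ]
nut_1 0.55 [340.6, 286.7, 348.6, 296.6] [ 0.488 -0.154  0.008]
marker_pen 0.59 [334.6, 339.6, 399.2, 356.5] [ 0.383 -0.322  0.   ]
top [ 0.39966238 -0.01371519  1.52525671]
gauge_mid 0.56 [256.1, 246.9, 285.5, 276.9] [0.467 0.1   0.002]
gauge_mid 0.51 [313.5, 221.6, 340.6, 256.3] [ 0.53  -0.054  0.001]
top_handle 0.58 [372.1, 192.1, 472.1, 225.4] [ 0.606 -0.3    0.115]
gauge_recess 0.9 [375.4, 194.7, 472.7, 226.3] [ 0.602 -0.304  0.111]
paste_tin 0.7 [459.8, 281.1, 486.4, 305.9] [ 0.385 -0.446  0.028]
bolt_1 0.71 [320.8, 272.5, 331.0, 299.4] [ 0.403 -0.053  0.005]
nut_1 0.68 [374.2, 193.8, 474.4, 224.1] [ 0.606 -0.304  0.115]
nut_1 0.49 [355.7, 251.2, 367.0, 257.7] [ 0.489 -0.149  0.004]
marker_pen 0.56 [404.1, 276.2, 444.8, 309.2] [ 0.384 -0.323  0.001]
```

View pics/scene0.png

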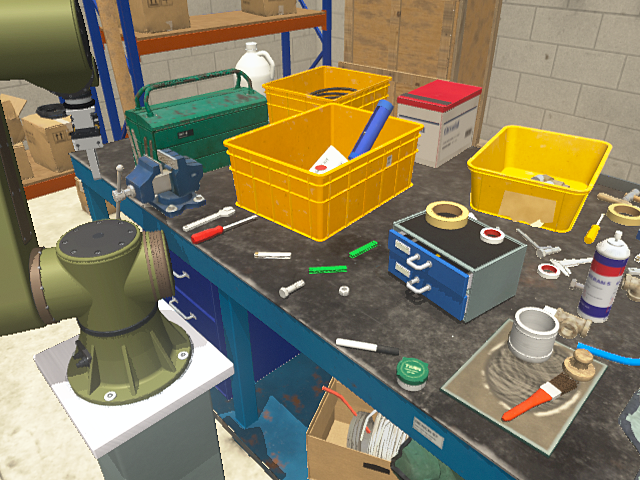

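```bash
python3 - <<'E'
import cv2
a=cv2.imread('pics/top0.png'); cv2.imwrite('pics/top0c.png',cv2.resize(a[150:320,230:500],None,fx=2.9,fy=2.9,interpolation=cv2.INTER_CUBIC))
E
```

```text
(no output)
```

View pics/top0c.png

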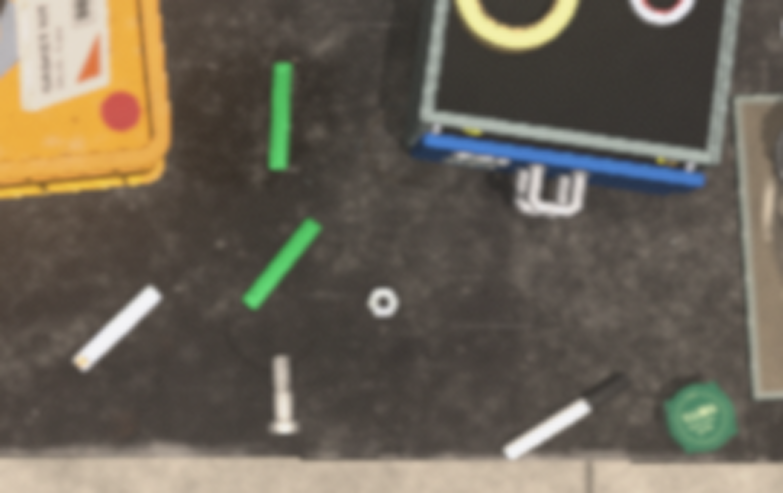

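The steel gauge is at scene (272,256), top (270,262). It could be confused with the two green bars at scene (327,269) and (363,250), and with the marker pen at (367,347). I choose the bright steel bar and will check it close up with the wrist camera. Next I measure the cabinet, handle and gauge.

```bash
cat >> h.py <<'E'
def ray(p,uv,z):
    d=np.stack([(uv[:,0]-p['cx'])/p['fx'],(uv[:,1]-p['cy'])/p['fy'],np.ones(len(uv))],-1)@p['C'][:3,:3].T; c=p['C'][:3,3]
    return c+d*((z-c[2])/d[:,2])[:,None]
def brect(P):
    r=cv2.minAreaRect((P[:,:2]*1000).astype(np.float32)); b=cv2.boxPoints(r); e=[b[1]-b[0],b[2]-b[1]]; e=max(e,key=np.linalg.norm)
    return np.array(r[0])/1000,np.array(r[1]),np.degrees(np.arctan2(e[1],e[0]))
E
python3 - <<'E'
from h import *
p=shot('top'); W=cloud(p); im=p['img'].astype(int)
m=np.zeros((480,640),bool); m[244:280,252:290]=im[244:280,252:290].min(-1)>110
v,u=np.nonzero(m); print('gauge',m.sum(),brect(ray(p,np.stack([u,v],1),0.012)), np.nanmedian(W[m],0))
q=shot('scene'); Ws=cloud(q)
A=np.concatenate([W.reshape(-1,3),Ws.reshape(-1,3)]); A=A[~np.isnan(A).any(1)]
def box(P,l,h): return P[((P>l)&(P<h)).all(1)]
for n,X in [('top',W),('scene',Ws)]:
    X=X.reshape(-1,3); X=X[~np.isnan(X).any(1)]
    t=box(X,[.55,-.5,.142],[.9,-.1,.158]); print(n,'cabtop',len(t),brect(t),np.median(t[:,2]))
    t=box(X,[.5,-.36,.095],[.598,-.22,.14]); print('handle',len(t),t.min(0) if len(t) else 0,t.max(0) if len(t) else 0)
# wall scan of front/handle in scene image
t=box(A,[.5,-.36,.04],[.59,-.22,.14]); 
t=t[np.argsort(t[:,0])]; print(np.round(t[:40],3).tolist())
E
```

```text
gauge 292 (array([0.46236588, 0.10036566]), array([ 21.25573158, 103.73861694]), np.float32(-44.314075)) [0.46181554 0.09985729 0.00838529]
top cabtop 6363 (array([ 0.69959515, -0.30807111]), array([261.30273438, 201.79585266]), np.float32(82.139175)) 0.1498592951105302
handle 200 [ 0.5603254  -0.3588368   0.09531653] [ 0.59796947 -0.26638836  0.13912563]
scene cabtop 3936 (array([ 0.70492096, -0.31015131]), array([264.93600464, 197.61932373]), np.float32(81.86706)) 0.1485467875335813
handle 380 [ 0.55872109 -0.35995938  0.09522312] [ 0.59796738 -0.26907928  0.13988731]
[[0.559, -0.3, 0.116], [0.559, -0.305, 0.116], [0.56, -0.29, 0.119], [0.56, -0.299, 0.118], [0.56, -0.307, 0.117], [0.56, -0.301, 0.119], [0.56, -0.302, 0.118], [0.561, -0.3, 0.115], [0.561, -0.304, 0.117], [0.561, -0.306, 0.118], [0.561, -0.292, 0.117], [0.561, -0.295, 0.115], [0.561, -0.28, 0.116], [0.562, -0.286, 0.116], [0.562, -0.283, 0.12], [0.562, -0.297, 0.119], [0.562, -0.303, 0.124], [0.562, -0.3, 0.115], [0.562, -0.293, 0.123], [0.562, -0.291, 0.123], [0.562, -0.311, 0.12], [0.562, -0.301, 0.123], [0.562, -0.288, 0.122], [0.562, -0.283, 0.117], [0.562, -0.296, 0.121], [0.563, -0.299, 0.121], [0.563, -0.281, 0.119], [0.563, -0.284, 0.118], [0.563, -0.287, 0.118], [0.563, -0.289, 0.118], [0.563, -0.307, 0.119], [0.563, -0.302, 0.118], [0.563, -0.308, 0.118], [0.563, -0.313, 0.121], [0.563, -0.296, 0.12], [0.563, -0.276, 0.116], [0.564, -0.293, 0.119], [0.564, -0.288, 0.113], [0.564, -0.304, 0.119], [0.564, -0.293, 0.116]]
```

Call:
{"op": "step_arm", "data": {
  "plan": [
    {"rz": -0.0675,"dz": -0.2},
    {"rz": -0.0675,"dz": -0.2},
    {"dx": -0.24,"dy": -0.43,"dz": -0.04},
    {"dx": -0.24,"dy": -0.43,"dz": -0.04},
    {"dx": -0.24,"dy": -0.43,"dz": -0.04},
    {"dx": -0.24,"dy": -0.43,"dz": -0.04},
    {"dx": -0.24,"dy": -0.43,"dz": -0.04},
    {"dx": -0.24,"dy": -0.43,"dz": -0.04},
    {"dx": -0.24,"dy": -0.43,"dz": -0.04},
    {"dx": -0.24,"dy": -0.43,"dz": -0.04}
  ]
}}

```text
$.plan[0]: bad value
```

```bash
python3 - <<'E'
from h import *
p=shot('wrist'); save(p,'w1.png'); print(telemetry.get_obs()['ee_pos'],np.round(p['tool_from_camera'],3))
for d in viewer.recognise('gauge_mid',p): print(d)
q=p['C']; g=np.linalg.inv(q)@np.array([.462,.1,.012,1]); print(g[0]/g[2]*p['fx']+p['cx'],g[1]/g[2]*p['fy']+p['cy'])
E
```

```text
[0.18951619 0.5162876  0.22246355] [[ 0.    -0.965 -0.262  0.077]
 [ 1.    -0.     0.    -0.001]
 [-0.    -0.262  0.965 -0.161]
 [ 0.     0.     0.     1.   ]]
98.35547852950123 514.1062669570224
```

View pics/w1.png

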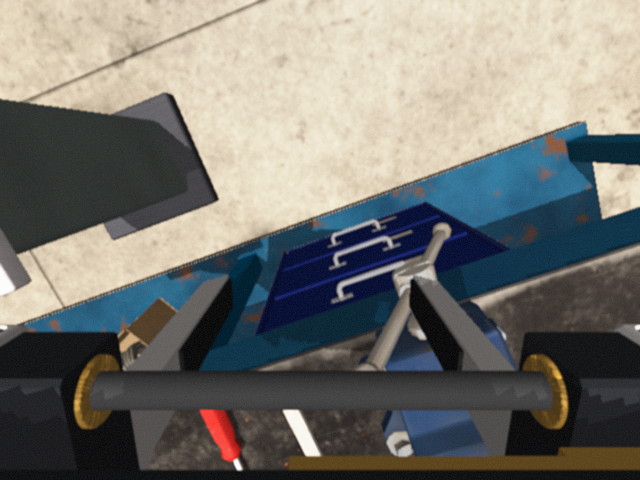

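The wrist camera sits on the base side of the fingers (jaws at rows 280–470). The call was refused because rows need every key, so I resend it in full.

Call:
{"op": "step_arm", "data": {
  "plan": [
    {"dx": 0,"dy": 0,"dz": -0.2,"rx": 0,"ry": 0,"rz": -0.0675,"claw": 0},
    {"dx": 0,"dy": 0,"dz": -0.2,"rx": 0,"ry": 0,"rz": -0.0675,"claw": 0},
    {"dx": -0.24,"dy": -0.43,"dz": -0.04,"rx": 0,"ry": 0,"rz": 0,"claw": 0},
    {"dx": -0.24,"dy": -0.43,"dz": -0.04,"rx": 0,"ry": 0,"rz": 0,"claw": 0},
    {"dx": -0.24,"dy": -0.43,"dz": -0.04,"rx": 0,"ry": 0,"rz": 0,"claw": 0},
    {"dx": -0.24,"dy": -0.43,"dz": -0.04,"rx": 0,"ry": 0,"rz": 0,"claw": 0},
    {"dx": -0.24,"dy": -0.43,"dz": -0.04,"rx": 0,"ry": 0,"rz": 0,"claw": 0},
    {"dx": -0.24,"dy": -0.43,"dz": -0.04,"rx": 0,"ry": 0,"rz": 0,"claw": 0},
    {"dx": -0.24,"dy": -0.43,"dz": -0.04,"rx": 0,"ry": 0,"rz": 0,"claw": 0},
    {"dx": -0.24,"dy": -0.43,"dz": -0.04,"rx": 0,"ry": 0,"rz": 0,"claw": 0}
  ]
}}

```text
time_s: 2.0
ee_pos: [0.3319, 0.1471, 0.2949]
eef_rot: [3.141, 0.001, 3.002]
force: [1.0, 0.2, 0.3]
grip_width: 0.0942
grip_force: 0.0
```

```bash
python3 - <<'E'
from h import *
p=shot('wrist'); save(p,'w2.png'); o=telemetry.get_obs(); print(o['ee_pos'],o['eef_rot'],o['qpos'])
for d in viewer.recognise('gauge_mid',p): print(d)
q=p['C']; g=np.linalg.inv(q)@np.array([.462,.1,.012,1]); print(g[0]/g[2]*p['fx']+p['cx'],g[1]/g[2]*p['fy']+p['cy'])
E
```

```text
[0.33419444 0.14161258 0.29544759] [-3.14071666e+00  2.23630288e-03  2.99652290e+00] [ 3.01029018e-01 -1.89186249e-01  1.86764567e+00 -1.76565397e-03
  1.46149390e+00 -1.12450541e+00]
{'rect': [275.9, 272.6, 326.3, 335.6], 'score': 0.93}
{'rect': [211.9, 410.6, 232.0, 471.1], 'score': 0.61}
299.9448069993838 308.22121995318116
```

View pics/w2.png

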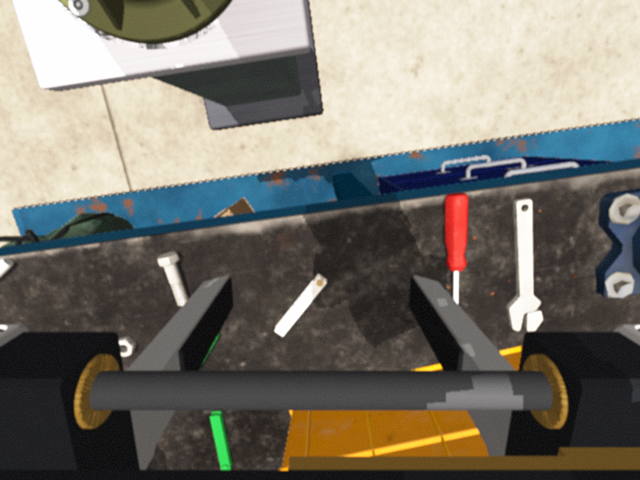

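The steel bar is at (300,304) in the wrist image, plain grey with a rivet at its upper end. It matches the projected estimate, so the choice is confirmed. On to above the handle.

Call:
{"op": "step_arm", "data": {
  "plan": [
    {"dx": -0.275,"dy": -0.4,"dz": 0.04,"rx": 0,"ry": 0,"rz": 0,"claw": 0},
    {"dx": -0.275,"dy": -0.4,"dz": 0.04,"rx": 0,"ry": 0,"rz": 0,"claw": 0},
    {"dx": -0.275,"dy": -0.4,"dz": 0.04,"rx": 0,"ry": 0,"rz": 0,"claw": 0},
    {"dx": -0.275,"dy": -0.4,"dz": 0.04,"rx": 0,"ry": 0,"rz": 0,"claw": 0},
    {"dx": -0.275,"dy": -0.4,"dz": 0.04,"rx": 0,"ry": 0,"rz": 0,"claw": 0},
    {"dx": -0.275,"dy": -0.4,"dz": 0.04,"rx": 0,"ry": 0,"rz": 0,"claw": 0},
    {"dx": -0.275,"dy": -0.4,"dz": 0.04,"rx": 0,"ry": 0,"rz": 0,"claw": 0},
    {"dx": -0.275,"dy": -0.4,"dz": 0.04,"rx": 0,"ry": 0,"rz": 0,"claw": 0},
    {"dx": -0.275,"dy": -0.4,"dz": 0.04,"rx": 0,"ry": 0,"rz": 0,"claw": 0},
    {"dx": -0.275,"dy": -0.4,"dz": 0.04,"rx": 0,"ry": 0,"rz": 0,"claw": 0}
  ]
}}

```text
time_s: 3.1
ee_pos: [0.5494, -0.2866, 0.254]
eef_rot: [3.141, -0.0, 3.002]
force: [0.1, 1.2, 1.1]
grip_width: 0.0943
grip_force: 0.0
```

```bash
python3 - <<'E'
from h import *
p=shot('wrist'); save(p,'w3.png'); o=telemetry.get_obs(); print(o['ee_pos'],o['eef_rot'],o['qpos'],o['time_s'])
W=cloud(p); X=W[:300].reshape(-1,3); X=X[~np.isnan(X).any(1)]
t=X[(X[:,0]>.48)&(X[:,0]<.63)&(abs(X[:,1]+.3)<.08)&(X[:,2]>.10)&(X[:,2]<.14)]; print(len(t),t.min(0),t.max(0),np.median(t,0))
# cabinet-frame histogram
a=-0.14; c=np.array([np.cos(a),np.sin(a)]); s=np.array([-np.sin(a),np.cos(a)])
print(np.histogram(t[:,:2]@c,bins=np.arange(.56,.68,.005)))
E
```

```text
[ 0.55045502 -0.29164587  0.25086649] [ 3.14118183e+00 -3.07312000e-03  2.99956358e+00] [-5.45672439e-01  4.49352950e-01  1.25195100e+00 -8.36012164e-04
  1.44327626e+00 -1.97433151e+00] 3.15
3516 [ 0.55789369 -0.3761748   0.10000066] [ 0.60991239 -0.22022413  0.13135981] [ 0.59363236 -0.29354193  0.11996621]
(array([   0,    0,    0,    0,    0,    0,   25,  287,  255,  133,  126,
        121,  122,  121, 2173,  153,    0,    0,    0,    0,    0,    0,
          0]), array([0.56 , 0.565, 0.57 , 0.575, 0.58 , 0.585, 0.59 , 0.595, 0.6  ,
       0.605, 0.61 , 0.615, 0.62 , 0.625, 0.63 , 0.635, 0.64 , 0.645,
       0.65 , 0.655, 0.66 , 0.665, 0.67 , 0.675]))
```

View pics/w3.png

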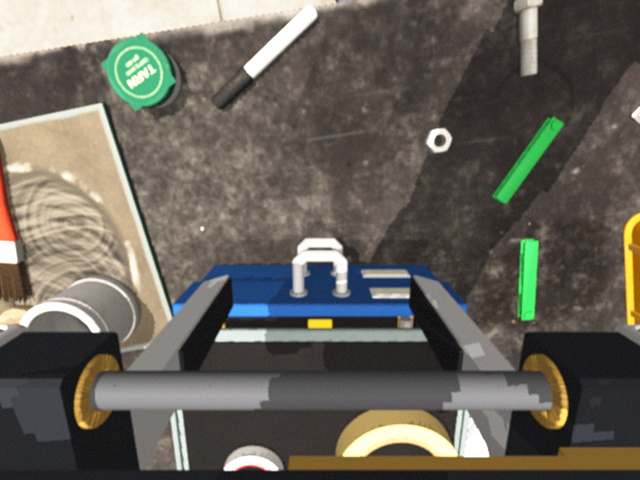

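```bash
python3 - <<'E'
from h import *
p=shot('wrist'); W=cloud(p); o=telemetry.get_obs()
X=W[:345].reshape(-1,3); X=X[~np.isnan(X).any(1)]
f=X[(X[:,2]>.146)&(X[:,2]<.154)&(X[:,0]<.66)&(X[:,0]>.58)&(abs(X[:,1]+.3)<.13)]
# front face line: top of blue front z~.12-.135
b=X[(X[:,2]>.09)&(X[:,2]<.145)&(X[:,0]>.575)&(abs(X[:,1]+.3)<.12)]
for a in (-.13,-.14,-.15):
    R=Ro.from_euler('z',a).as_matrix(); Y=X@R
    t=Y[(Y[:,0]>.585)&(Y[:,0]<.606)&(abs(Y[:,1]+.2)<.06)&(Y[:,2]>.1)]
    print(a,np.percentile(t,[2,50,98],axis=0).round(4).tolist(), 'tcp',np.array(o['ee_pos'])@R)
    f2=Y[(Y[:,2]>.147)&(Y[:,2]<.153)]
    bins=np.arange(-.3,-.1,.02)
    print([round(float(np.percentile(f2[(f2[:,1]>y)&(f2[:,1]<y+.02),0],3)),4) if ((f2[:,1]>y)&(f2[:,1]<y+.02)).sum()>5 else None for y in bins])
E
```

```text
-0.13 [[0.5853, -0.2366, 0.1162], [0.5951, -0.2037, 0.1208], [0.6053, -0.1718, 0.276]] tcp [ 0.58206576 -0.21499367  0.25098863]
[0.652, 0.6522, 0.6522, 0.6524, 0.6531, 0.6529, 0.6532, 0.6531, 0.6537, None]
-0.14 [[0.5853, -0.26, 0.1162], [0.5954, -0.1959, 0.1215], [0.6052, -0.1659, 0.2794]] tcp [ 0.58418656 -0.20916236  0.25098863]
[0.6548, 0.6553, 0.6545, 0.6548, 0.6548, 0.6549, 0.6546, 0.6546, 0.6551, None]
-0.15 [[0.5852, -0.2546, 0.1167], [0.5916, -0.2051, 0.2495], [0.6056, -0.16, 0.2831]] tcp [ 0.58624894 -0.20331013  0.25098863]
[0.6583, 0.6576, 0.6572, 0.6571, 0.6568, 0.6568, 0.6562, 0.6563, 0.6563, None]
```

Call:
{"op": "step_arm", "data": {
  "plan": [
    {"dx": -0.15,"dy": 0,"dz": 0.3,"rx": 0,"ry": 0,"rz": 0,"claw": 0},
    {"dx": 0,"dy": 0,"dz": 0.4,"rx": 0,"ry": 0,"rz": 0,"claw": 0},
    {"dx": 0,"dy": 0,"dz": 0.4,"rx": 0,"ry": 0,"rz": 0,"claw": 0},
    {"dx": 0,"dy": 0,"dz": 0.27,"rx": 0,"ry": 0,"rz": 0,"claw": 0.1},
    {"dx": 0,"dy": 0,"dz": 0,"rx": 0,"ry": 0,"rz": 0,"claw": 1},
    {"dx": 0,"dy": 0,"dz": 0,"rx": 0,"ry": 0,"rz": 0,"claw": 1},
    {"dx": 0,"dy": 0,"dz": 0,"rx": 0,"ry": 0,"rz": 0,"claw": 1},
    {"dx": 0,"dy": 0,"dz": 0,"rx": 0,"ry": 0,"rz": 0,"claw": 1}
  ],
  "grip_force": 25
}}

```text
time_s: 4.0
ee_pos: [0.5639, -0.2877, 0.1194]
eef_rot: [-3.141, 0.003, 3.002]
force: [0.8, -0.6, 0.6]
grip_width: 0.0575
grip_force: 0.0
```

Call:
{"op": "step_arm", "data": {
  "plan": [
    {"dx": 0,"dy": 0,"dz": 0,"rx": 0,"ry": 0,"rz": 0,"claw": 1},
    {"dx": 0,"dy": 0,"dz": 0,"rx": 0,"ry": 0,"rz": 0,"claw": 1},
    {"dx": 0,"dy": 0,"dz": 0,"rx": 0,"ry": 0,"rz": 0,"claw": 1}
  ]
}}

```text
time_s: 4.3
ee_pos: [0.5631, -0.2892, 0.1185]
eef_rot: [-3.139, 0.002, 3.001]
force: [-1.3, -9.9, 1.2]
grip_width: 0.0449
grip_force: 24.2
```

Call:
{"op": "step_arm", "data": {
  "plan": [
    {"dx": 0.1,"dy": 0,"dz": 0,"rx": 0,"ry": 0,"rz": 0,"claw": 1},
    {"dx": 0.2,"dy": 0,"dz": 0,"rx": 0,"ry": 0,"rz": 0,"claw": 1},
    {"dx": 0.25,"dy": 0,"dz": 0,"rx": 0,"ry": 0,"rz": 0,"claw": 1},
    {"dx": 0.25,"dy": 0,"dz": 0,"rx": 0,"ry": 0,"rz": 0,"claw": 1},
    {"dx": 0.2,"dy": 0,"dz": 0,"rx": 0,"ry": 0,"rz": 0,"claw": 1},
    {"dx": 0.15,"dy": 0,"dz": 0,"rx": 0,"ry": 0,"rz": 0,"claw": 1},
    {"dx": 0.1,"dy": 0,"dz": 0,"rx": 0,"ry": 0,"rz": 0,"claw": 1},
    {"dx": 0.05,"dy": 0,"dz": 0,"rx": 0,"ry": 0,"rz": 0,"claw": 1},
    {"dx": 0,"dy": 0,"dz": 0,"rx": 0,"ry": 0,"rz": 0,"claw": 1},
    {"dx": 0,"dy": 0,"dz": 0,"rx": 0,"ry": 0,"rz": 0,"claw": 1}
  ]
}}

```text
time_s: 5.3
ee_pos: [0.4349, -0.2696, 0.1176]
eef_rot: [-3.141, 0.0, 3.002]
force: [0.1, 0.6, 0.3]
grip_width: 0.0004
grip_force: 0.0
```

Call:
{"op": "step_arm", "data": {
  "plan": [
    {"dx": 0,"dy": 0,"dz": -0.45,"rx": 0,"ry": 0,"rz": 0,"claw": 0},
    {"dx": 0,"dy": 0,"dz": -0.45,"rx": 0,"ry": 0,"rz": 0,"claw": 0},
    {"dx": -0.2,"dy": 0,"dz": -0.4,"rx": 0,"ry": 0,"rz": 0,"claw": 0},
    {"dx": -0.4,"dy": 0,"dz": -0.1,"rx": 0,"ry": 0,"rz": 0,"claw": 0},
    {"dx": -0.3,"dy": 0,"dz": 0,"rx": 0,"ry": 0,"rz": 0,"claw": 0},
    {"dx": 0,"dy": 0,"dz": 0,"rx": 0,"ry": 0,"rz": 0,"claw": 0}
  ]
}}

```text
time_s: 5.9
ee_pos: [0.5262, -0.2818, 0.2565]
eef_rot: [3.141, -0.0, 3.003]
force: [-1.2, 0.2, -0.2]
grip_width: 0.0452
grip_force: 0.0
```

```bash
python3 - <<'E'
from h import *
p=shot('wrist'); save(p,'w4.png'); W=cloud(p); o=telemetry.get_obs(); R=Ro.from_euler('z',-.14).as_matrix(); print(o['ee_pos']@R,o['ee_pos'])
Y=(W@R); 
t=Y[:345][(Y[:345,:,2]>.09)&(Y[:345,:,2]<.14)]
t=t[(abs(t[:,1]+.208)<.04)&(t[:,0]<.66)&(t[:,0]>.4)]
print(np.histogram(t[:,0],np.arange(.44,.66,.005)))
lo=np.percentile(t[:,0],1); b=t[t[:,0]<lo+.011]; print(lo,np.percentile(b,[2,50,98],axis=0))
E
```

```text
[ 0.55888963 -0.20577786  0.25634574] [ 0.52470657 -0.28175373  0.25634574]
(array([   0,    0,    0,    0,    0,    0,    0,    0,    0,    0,    0,
          0,    0,    0,    0,    0,    0,    0,    0,    0,    0,    0,
          0,    0,    0,    0,    0,    0,    0,   16,  307,  246,  121,
        121,  114,  122,  110, 1066, 1268,  461,   88,    0,   57,  333]), array([0.44 , 0.445, 0.45 , 0.455, 0.46 , 0.465, 0.47 , 0.475, 0.48 ,
       0.485, 0.49 , 0.495, 0.5  , 0.505, 0.51 , 0.515, 0.52 , 0.525,
       0.53 , 0.535, 0.54 , 0.545, 0.55 , 0.555, 0.56 , 0.565, 0.57 ,
       0.575, 0.58 , 0.585, 0.59 , 0.595, 0.6  , 0.605, 0.61 , 0.615,
       0.62 , 0.625, 0.63 , 0.635, 0.64 , 0.645, 0.65 , 0.655, 0.66 ]))
0.5902698718017871 [[ 0.58990791 -0.23079302  0.11473786]
 [ 0.59455865 -0.20940849  0.11982232]
 [ 0.60068618 -0.18792836  0.12209457]]
```

View pics/w4.png

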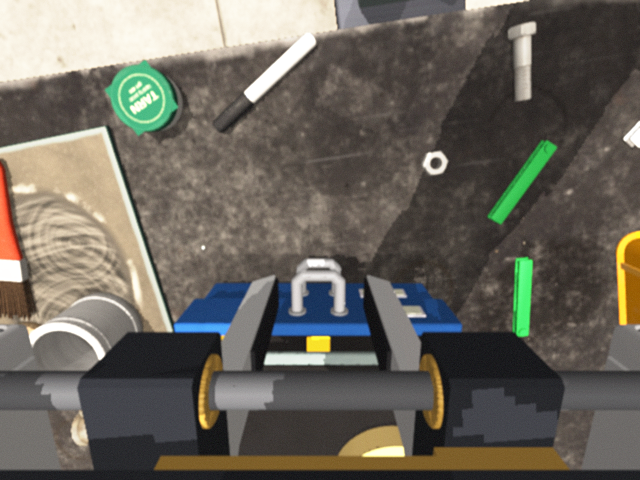

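The drawer moved only 5 mm before the jaws slipped off the rounded ends: bar at (318,270), width still on the bow. The jaws now shut will go inside the bow as a hook.

Call:
{"op": "step_arm", "data": {
  "plan": [
    {"dx": -0.3,"dy": -0.03,"dz": 0,"rx": 0,"ry": 0,"rz": 0,"claw": 1},
    {"dx": -0.26,"dy": 0,"dz": 0,"rx": 0,"ry": 0,"rz": 0,"claw": 1},
    {"dx": 0,"dy": 0,"dz": 0.3,"rx": 0,"ry": 0,"rz": 0,"claw": 1},
    {"dx": 0,"dy": 0,"dz": 0.2,"rx": 0,"ry": 0,"rz": 0,"claw": 1},
    {"dx": 0,"dy": 0,"dz": 0.1,"rx": 0,"ry": 0,"rz": 0,"claw": 1},
    {"dx": 0,"dy": 0,"dz": 0.1,"rx": 0,"ry": 0,"rz": 0,"claw": 1},
    {"dx": 0,"dy": 0,"dz": 0.1,"rx": 0,"ry": 0,"rz": 0,"claw": 1},
    {"dx": 0,"dy": 0,"dz": 0,"rx": 0,"ry": 0,"rz": 0,"claw": 1}
  ],
  "grip_force": 10
}}

```text
time_s: 6.75
ee_pos: [0.5782, -0.2927, 0.1766]
eef_rot: [3.141, -0.001, 3.002]
force: [-0.7, 1.0, -0.1]
grip_width: 0.0001
grip_force: 0.0
```

```bash
python3 - <<'E'
from h import *
R=Ro.from_euler('z',-.14).as_matrix(); 
P=[]
for i in range(3):
    p=shot('wrist'); o=telemetry.get_obs(); P.append(o['ee_pos']@R)
save(p,'w5.png'); print(np.round(P,4),o['grip_width'],o['time_s'])
W=cloud(p); Y=(W@R); 
t=Y[:345][(Y[:345,:,2]>.09)&(Y[:345,:,2]<.14)]
t=t[(abs(t[:,1]+.208)<.04)&(t[:,0]<.66)&(t[:,0]>.4)]
lo=np.percentile(t[:,0],1); b=t[t[:,0]<lo+.011]; print(lo,np.percentile(b,[2,50,98],axis=0))
E
```

```text
[[ 0.6137 -0.2092  0.1775]
 [ 0.6139 -0.2093  0.178 ]
 [ 0.614  -0.2093  0.1783]] 2.2425837309746077e-05 6.9
0.5903939459572145 [[ 0.59010639 -0.23046134  0.11664993]
 [ 0.59517642 -0.20900621  0.12006743]
 [ 0.60093711 -0.18776739  0.12197444]]
```

View pics/w5.png

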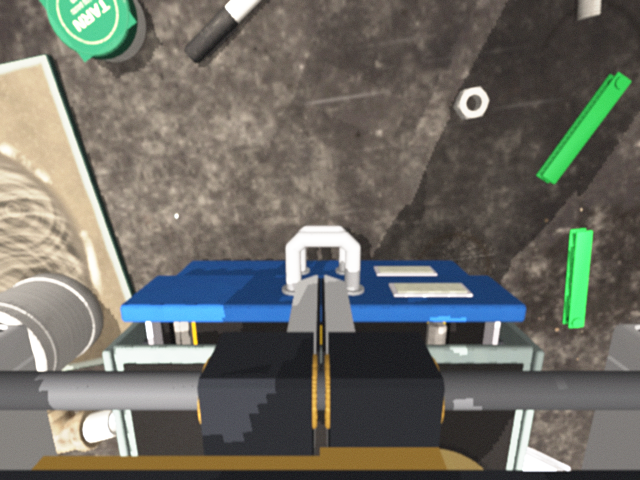

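The shut fingers (tips at (322,280)) are centred on the bow, so I descend into it.

Call:
{"op": "step_arm", "data": {
  "plan": [
    {"dx": 0,"dy": 0,"dz": 0.2,"rx": 0,"ry": 0,"rz": 0,"claw": 1},
    {"dx": 0,"dy": 0,"dz": 0.2,"rx": 0,"ry": 0,"rz": 0,"claw": 1},
    {"dx": 0,"dy": 0,"dz": 0.12,"rx": 0,"ry": 0,"rz": 0,"claw": 1},
    {"dx": 0,"dy": 0,"dz": 0.12,"rx": 0,"ry": 0,"rz": 0,"claw": 1},
    {"dx": 0,"dy": 0,"dz": 0,"rx": 0,"ry": 0,"rz": 0,"claw": 1}
  ]
}}

```text
time_s: 7.4
ee_pos: [0.5782, -0.2926, 0.1123]
eef_rot: [3.141, -0.002, 3.002]
force: [-0.5, -0.4, 0.6]
grip_width: 0.0004
grip_force: 0.0
```

Call:
{"op": "step_arm", "data": {
  "plan": [
    {"dx": 0.05,"dy": 0,"dz": 0,"rx": 0,"ry": 0,"rz": 0,"claw": 1},
    {"dx": 0.1,"dy": 0,"dz": 0,"rx": 0,"ry": 0,"rz": 0,"claw": 1},
    {"dx": 0.2,"dy": 0,"dz": 0,"rx": 0,"ry": 0,"rz": 0,"claw": 1},
    {"dx": 0.2,"dy": 0,"dz": 0,"rx": 0,"ry": 0,"rz": 0,"claw": 1},
    {"dx": 0.2,"dy": 0,"dz": 0,"rx": 0,"ry": 0,"rz": 0,"claw": 1},
    {"dx": 0.2,"dy": 0,"dz": 0,"rx": 0,"ry": 0,"rz": 0,"claw": 1},
    {"dx": 0.15,"dy": 0,"dz": 0,"rx": 0,"ry": 0,"rz": 0,"claw": 1},
    {"dx": 0.1,"dy": 0,"dz": 0,"rx": 0,"ry": 0,"rz": 0,"claw": 1},
    {"dx": 0.06,"dy": 0,"dz": 0,"rx": 0,"ry": 0,"rz": 0,"claw": 1},
    {"dx": 0,"dy": 0,"dz": 0,"rx": 0,"ry": 0,"rz": 0,"claw": 1}
  ]
}}

```text
time_s: 8.4
ee_pos: [0.4546, -0.2755, 0.1145]
eef_rot: [-3.141, 0.003, 3.002]
force: [6.0, 1.5, 0.4]
grip_width: 0.0004
grip_force: 2.9
```

Call:
{"op": "step_arm", "data": {
  "plan": [
    {"dx": 0.04,"dy": 0,"dz": 0,"rx": 0,"ry": 0,"rz": 0,"claw": 1},
    {"dx": 0.04,"dy": 0,"dz": 0,"rx": 0,"ry": 0,"rz": 0,"claw": 1},
    {"dx": 0,"dy": 0,"dz": 0,"rx": 0,"ry": 0,"rz": 0,"claw": 1},
    {"dx": 0,"dy": 0,"dz": 0,"rx": 0,"ry": 0,"rz": 0,"claw": 1}
  ]
}}

```text
time_s: 8.8
ee_pos: [0.4531, -0.2754, 0.115]
eef_rot: [-3.138, 0.019, 3.002]
force: [59.5, -6.0, -27.3]
grip_width: 0.0005
grip_force: 29.6
```

Call:
{"op": "step_arm", "data": {
  "plan": [
    {"dx": -0.06,"dy": 0,"dz": 0,"rx": 0,"ry": 0,"rz": 0,"claw": 1},
    {"dx": -0.06,"dy": 0,"dz": 0,"rx": 0,"ry": 0,"rz": 0,"claw": 1},
    {"dx": 0,"dy": 0,"dz": -0.2,"rx": 0,"ry": 0,"rz": 0,"claw": 1},
    {"dx": 0,"dy": 0,"dz": -0.4,"rx": 0,"ry": 0,"rz": 0,"claw": 0.5},
    {"dx": 0,"dy": 0,"dz": -0.5,"rx": 0,"ry": 0,"rz": 0,"claw": 0},
    {"dx": -0.4,"dy": 0,"dz": -0.2,"rx": 0,"ry": 0,"rz": 0,"claw": 0},
    {"dx": -0.3,"dy": 0,"dz": -0.2,"rx": 0,"ry": 0,"rz": 0,"claw": 0},
    {"dx": 0,"dy": 0,"dz": 0,"rx": 0,"ry": 0,"rz": 0,"claw": 0},
    {"dx": 0,"dy": 0,"dz": 0,"rx": 0,"ry": 0,"rz": 0,"claw": 0}
  ]
}}

```text
time_s: 9.7
ee_pos: [0.5269, -0.2856, 0.2628]
eef_rot: [3.142, -0.001, 3.002]
force: [-0.3, -0.3, -0.8]
grip_width: 0.0454
grip_force: 0.0
```

```bash
python3 - <<'E'
from h import *
R=Ro.from_euler('z',-.14).as_matrix(); 
P=[]
for i in range(3):
    p=shot('wrist'); o=telemetry.get_obs(); P.append(o['ee_pos']@R)
save(p,'w6.png'); print(np.round(P,4),o['grip_width'],o['time_s'],o['force'])
W=cloud(p); Y=(W@R); np.save('Y6.npy',Y)
t=Y[:345][(Y[:345,:,2]>.11)&(Y[:345,:,2]<.14)]
t=t[(abs(t[:,1]+.208)<.04)&(t[:,0]<.66)&(t[:,0]>.4)]
lo=np.percentile(t[:,0],1); b=t[t[:,0]<lo+.011]; print(lo,np.percentile(b,[2,50,98],axis=0))
print(viewer.recognise('gauge_recess',p)[:2])
E
```

```text
[[ 0.5611 -0.2092  0.2625]
 [ 0.5609 -0.2093  0.2625]
 [ 0.5609 -0.2093  0.2627]] 0.0568823532243301 9.85 [-0.37137203  0.48301012  0.21837412]
0.4695598942921951 [[ 0.46793225 -0.23101203  0.11755046]
 [ 0.47341336 -0.20923394  0.12013214]
 [ 0.48026158 -0.18746699  0.12213464]]
[{'rect': [165.5, 120.8, 480.0, 348.3], 'score': 0.61}, {'rect': [622.2, 120.9, 639.8, 147.1], 'score': 0.34}]
```

View pics/w6.png

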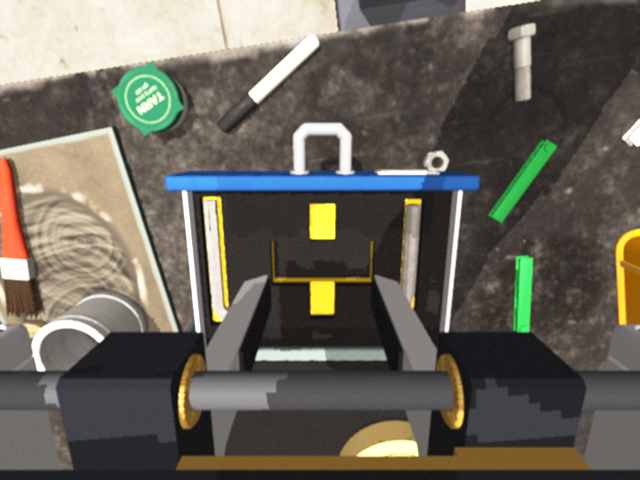

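The drawer is out at its stop. The bar is at (322,130), with the recess's yellow floor ends at (322,221) and (322,298) and the finger well between them. Next I compute the recess from those pixels and travel to the gauge.

```bash
python3 - <<'E'
import numpy as np,cv2
Y=np.load('Y6.npy'); im=cv2.imread('pics/w6.png').astype(int)
m=(im[...,2]>170)&(im[...,1]>150)&(im[...,0]<80)
for r0,r1 in ((200,245),(280,318)):
    k=np.zeros_like(m); k[r0:r1,300:345]=m[r0:r1,300:345]; q=Y[k]; v,u=np.nonzero(k)
    print(u.min(),u.max(),v.min(),v.max(),np.nanpercentile(q,[1,50,99],axis=0).round(4).tolist())
E
```

```text
309 335 203 239 [[0.5331, -0.2199, 0.0936], [0.5462, -0.2086, 0.105], [0.5695, -0.1979, 0.1151]]
310 334 280 314 [[0.6079, -0.2202, 0.1036], [0.6235, -0.209, 0.1051], [0.6409, -0.1981, 0.1144]]
```

Call:
{"op": "step_arm", "data": {
  "plan": [
    {"dx": 0.147,"dy": 0.466,"dz": 0,"rx": 0,"ry": 0,"rz": 0,"claw": 0},
    {"dx": 0.147,"dy": 0.466,"dz": 0,"rx": 0,"ry": 0,"rz": 0,"claw": 0},
    {"dx": 0.147,"dy": 0.466,"dz": 0,"rx": 0,"ry": 0,"rz": 0,"claw": 0},
    {"dx": 0.147,"dy": 0.466,"dz": 0,"rx": 0,"ry": 0,"rz": 0,"claw": 0},
    {"dx": 0.147,"dy": 0.466,"dz": 0,"rx": 0,"ry": 0,"rz": 0,"claw": 0},
    {"dx": 0.147,"dy": 0.466,"dz": 0,"rx": 0,"ry": 0,"rz": 0,"claw": 0},
    {"dx": 0.147,"dy": 0.466,"dz": 0,"rx": 0,"ry": 0,"rz": 0,"claw": 0},
    {"dx": 0.147,"dy": 0.466,"dz": 0,"rx": 0,"ry": 0,"rz": 0,"claw": 0},
    {"dx": 0,"dy": 0,"dz": 0.2,"rx": 0,"ry": 0,"rz": 0.08,"claw": 0},
    {"dx": 0,"dy": 0,"dz": 0.2,"rx": 0,"ry": 0,"rz": 0.08,"claw": 0}
  ]
}}

```text
time_s: 10.9
ee_pos: [0.4619, 0.1011, 0.2231]
eef_rot: [3.141, 0.001, 2.748]
force: [1.2, 0.3, -0.7]
grip_width: 0.0939
grip_force: 0.0
```

Call:
{"op": "step_arm", "data": {
  "plan": [
    {"dx": 0,"dy": 0,"dz": 0.2,"rx": 0,"ry": 0,"rz": 0.081,"claw": 0},
    {"dx": 0,"dy": 0,"dz": 0.2,"rx": 0,"ry": 0,"rz": 0.081,"claw": 0},
    {"dx": 0,"dy": 0,"dz": 0.2,"rx": 0,"ry": 0,"rz": 0.081,"claw": 0},
    {"dx": 0,"dy": 0,"dz": 0,"rx": 0,"ry": 0,"rz": 0,"claw": 0},
    {"dx": 0,"dy": 0,"dz": 0,"rx": 0,"ry": 0,"rz": 0,"claw": 0}
  ]
}}

```text
time_s: 11.4
ee_pos: [0.4625, 0.0998, 0.1639]
eef_rot: [-3.141, -0.0, 2.372]
force: [0.3, -0.6, -0.3]
grip_width: 0.0941
grip_force: 0.0
```

```bash
python3 - <<'E'
from h import *
for i in range(2):
    p=shot('wrist')
o=telemetry.get_obs()
save(p,'w7.png'); print(o['ee_pos'],o['eef_rot'],o['grip_width'],o['time_s'])
W=cloud(p); im=p['img'].astype(int)
d=viewer.recognise('gauge_mid',p); print(d)
l,t,r,b=[int(v) for v in d[0]['rect']]
k=np.zeros((480,640),np.uint8); s=np.s_[t-8:b+8,l-8:r+8]; k[s]=im[s].min(-1)>100
n,L,S,_=cv2.connectedComponentsWithStats(k); j=1+np.argmax(S[1:,4]); v,u=np.nonzero(L==j)
B=brect(ray(p,np.stack([u,v],1),.012)); print(B,S[j],np.nanmedian(W[L==j],0))
T=tool(); print(np.linalg.inv(T)@np.array([*B[0],.006,1]))
E
```

```text
[0.46293597 0.09995918 0.1645895 ] [3.14036793e+00 9.99953458e-04 2.37163809e+00] 0.09394414299642877 11.5
[{'rect': [316.4, 424.1, 358.9, 456.4], 'score': 0.98}, {'rect': [236.5, 328.5, 264.9, 419.5], 'score': 0.94}, {'rect': [311.9, 174.5, 328.6, 284.6], 'score': 0.89}]
(array([ 0.60609784, -0.05762469]), array([2.09147334, 1.25662684]), np.float32(45.854263)) [308 430   3   2   5] [ 0.61410407 -0.06653217 -0.00126881]
[-0.21231759 -0.01357331  0.15874561  1.        ]
```

View pics/w7.png

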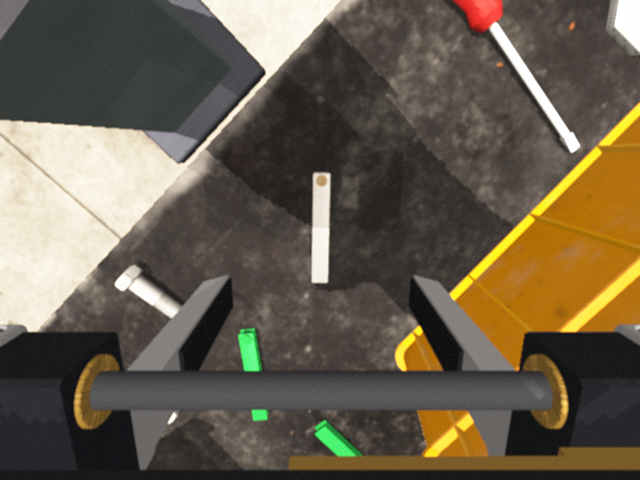

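The steel gauge is at (320,229), nearly aligned with the jaws. The recogniser's best hits here are the green bars, so I use its third box.

```bash
cat >> h.py <<'E'
def bar(p,l,t,r,b,z):
    im=p['img'].astype(int); k=np.zeros((480,640),np.uint8); k[t:b,l:r]=im[t:b,l:r].min(-1)>110
    n,L,S,_=cv2.connectedComponentsWithStats(k); j=1+np.argmax(S[1:,4]); v,u=np.nonzero(L==j)
    return brect(ray(p,np.stack([u,v],1),z)),S[j]
E
python3 - <<'E'
from h import *
p=shot('wrist'); T=tool(); B,s=bar(p,300,160,345,296,.012); print(B,s)
print(np.linalg.inv(T)@np.array([*B[0],.006,1]), telemetry.get_obs()['eef_rot'][2]*57.2958)
E
```

```text
(array([0.45965637, 0.10015181]), array([ 16.39539528, 100.08831024]), np.float32(-45.12207)) [ 310  172   21  111 1915]
[ 0.002605   -0.00236683  0.15840644  1.        ] 135.82191579914726
```

Call:
{"op": "step_arm", "data": {
  "plan": [
    {"dx": 0.026,"dy": -0.024,"dz": 0.2,"rx": 0,"ry": 0,"rz": 0.0105,"claw": 0.3},
    {"dx": 0,"dy": 0,"dz": 0.4,"rx": 0,"ry": 0,"rz": 0,"claw": 0.3},
    {"dx": 0,"dy": 0,"dz": 0.4,"rx": 0,"ry": 0,"rz": 0,"claw": 0.3},
    {"dx": 0,"dy": 0,"dz": 0.3,"rx": 0,"ry": 0,"rz": 0,"claw": 0.4},
    {"dx": 0,"dy": 0,"dz": 0.145,"rx": 0,"ry": 0,"rz": 0,"claw": 0.5},
    {"dx": 0,"dy": 0,"dz": 0,"rx": 0,"ry": 0,"rz": 0,"claw": 0.6}
  ],
  "grip_force": 20
}}

```text
time_s: 12.2
ee_pos: [0.4591, 0.1001, 0.0184]
eef_rot: [-3.141, -0.001, 2.354]
force: [0.2, -0.2, 0.4]
grip_width: 0.0492
grip_force: 0.0
```

```bash
python3 - <<'E'
from h import *
o=telemetry.get_obs();print(o['ee_pos'],o['eef_rot'],o['grip_width'],o['force'])
E
```

```text
[0.45905957 0.10010057 0.01841019] [-3.14096736e+00 -5.31641056e-04  2.35352343e+00] 0.0491835009847288 [ 0.23582172 -0.22109109  0.39036343]
```

Close and lift.

Call:
{"op": "step_arm", "data": {
  "plan": [
    {"dx": 0,"dy": 0,"dz": 0,"rx": 0,"ry": 0,"rz": 0,"claw": 1},
    {"dx": 0,"dy": 0,"dz": 0,"rx": 0,"ry": 0,"rz": 0,"claw": 1},
    {"dx": 0,"dy": 0,"dz": 0,"rx": 0,"ry": 0,"rz": 0,"claw": 1},
    {"dx": 0,"dy": 0,"dz": 0,"rx": 0,"ry": 0,"rz": 0,"claw": 1},
    {"dx": 0,"dy": 0,"dz": 0,"rx": 0,"ry": 0,"rz": 0,"claw": 1},
    {"dx": 0,"dy": 0,"dz": -0.2,"rx": 0,"ry": 0,"rz": 0,"claw": 1},
    {"dx": 0,"dy": 0,"dz": -0.4,"rx": 0,"ry": 0,"rz": 0,"claw": 1},
    {"dx": 0,"dy": 0,"dz": -0.5,"rx": 0,"ry": 0,"rz": 0,"claw": 1},
    {"dx": 0,"dy": 0,"dz": -0.4,"rx": 0,"ry": 0,"rz": 0,"claw": 1},
    {"dx": 0,"dy": 0,"dz": -0.3,"rx": 0,"ry": 0,"rz": 0,"claw": 1}
  ]
}}

```text
time_s: 13.2
ee_pos: [0.4592, 0.1001, 0.2017]
eef_rot: [3.14, 0.001, 2.352]
force: [-0.4, 0.4, -1.2]
grip_width: 0.0143
grip_force: 21.4
```

```bash
python3 - <<'E'
from h import *
for i in range(2): p=shot('wrist')
T=tool(); o=telemetry.get_obs();print(o['ee_pos'],o['eef_rot'],o['grip_width'],o['force'],o['grip_force'])
W=cloud(p); w=W.reshape(-1,3); ok=~np.isnan(w).any(1); q=(w-T[:3,3])@T[:3,:3]
c=p['img'].reshape(-1,3).astype(int)
for s in ((q[:,0]>.012)&(q[:,0]<.08),):
    m=ok&s&(abs(q[:,1])<.02)&(q[:,2]>-.03)&(q[:,2]<.05); t=q[m]; print(m.sum(),np.percentile(t,[1,50,99],axis=0).round(4).tolist())
    for a in np.arange(.01,.06,.01):
        z=t[(t[:,0]>a)&(t[:,0]<a+.01)]
        if len(z)>5: print(round(a,3),len(z),np.median(z,0).round(4), np.percentile(z[:,1],[3,97]).round(4))
E
```

```text
[0.46040192 0.10029992 0.20282953] [3.13628105 0.00404588 2.35242594] 0.013929802903180395 [ 0.19337287 -0.07581706 -1.67367047] 21.362094786018133
2341 [[0.0125, -0.0088, 0.004], [0.0322, -0.0016, 0.0063], [0.0488, 0.0058, 0.016]]
0.01 457 [ 0.0161 -0.0012  0.0065] [-0.0086  0.0058]
0.02 584 [ 0.025  -0.0014  0.0064] [-0.0084  0.0056]
0.03 601 [ 0.0349 -0.0016  0.0064] [-0.0085  0.0055]
0.04 699 [ 0.0453 -0.0016  0.006 ] [-0.0083  0.0055]
```

Call:
{"op": "step_arm", "data": {
  "plan": [
    {"dx": 0,"dy": 0,"dz": 0,"rx": 0,"ry": 0,"rz": -0.0827,"claw": 1},
    {"dx": 0,"dy": 0,"dz": 0,"rx": 0,"ry": 0,"rz": -0.0827,"claw": 1},
    {"dx": 0,"dy": 0,"dz": 0,"rx": 0,"ry": 0,"rz": -0.0826,"claw": 1},
    {"dx": 0,"dy": 0,"dz": 0,"rx": 0,"ry": 0,"rz": -0.0826,"claw": 1},
    {"dx": 0,"dy": 0,"dz": 0,"rx": 0,"ry": 0,"rz": -0.0826,"claw": 1}
  ]
}}

```text
time_s: 13.8
ee_pos: [0.4586, 0.1, 0.1977]
eef_rot: [-3.141, -0.002, 3.007]
force: [-0.5, 0.2, -0.6]
grip_width: 0.0145
grip_force: 21.4
```

Call:
{"op": "step_arm", "data": {
  "plan": [
    {"dx": -0.161,"dy": -0.413,"dz": 0,"rx": 0,"ry": 0,"rz": 0,"claw": 1},
    {"dx": -0.161,"dy": -0.413,"dz": 0,"rx": 0,"ry": 0,"rz": 0,"claw": 1},
    {"dx": -0.161,"dy": -0.413,"dz": 0,"rx": 0,"ry": 0,"rz": 0,"claw": 1},
    {"dx": -0.161,"dy": -0.413,"dz": 0,"rx": 0,"ry": 0,"rz": 0,"claw": 1},
    {"dx": -0.161,"dy": -0.413,"dz": 0,"rx": 0,"ry": 0,"rz": 0,"claw": 1},
    {"dx": -0.161,"dy": -0.413,"dz": 0,"rx": 0,"ry": 0,"rz": 0,"claw": 1},
    {"dx": -0.161,"dy": -0.413,"dz": 0,"rx": 0,"ry": 0,"rz": 0,"claw": 1},
    {"dx": -0.161,"dy": -0.413,"dz": 0,"rx": 0,"ry": 0,"rz": 0,"claw": 1},
    {"dx": -0.161,"dy": -0.413,"dz": 0,"rx": 0,"ry": 0,"rz": 0,"claw": 1},
    {"dx": 0,"dy": 0,"dz": 0.3,"rx": 0,"ry": 0,"rz": 0,"claw": 1}
  ]
}}

```text
time_s: 14.8
ee_pos: [0.5515, -0.2932, 0.17]
eef_rot: [-3.139, 0.004, 2.998]
force: [0.7, 0.4, -1.5]
grip_width: 0.0141
grip_force: 21.4
```

Call:
{"op": "step_arm", "data": {
  "plan": [
    {"dx": 0,"dy": 0,"dz": 0,"rx": 0,"ry": 0,"rz": 0,"claw": 1},
    {"dx": 0,"dy": 0,"dz": 0,"rx": 0,"ry": 0,"rz": 0,"claw": 1}
  ]
}}

```text
time_s: 15.0
ee_pos: [0.5502, -0.2875, 0.1682]
eef_rot: [3.141, -0.002, 3.002]
force: [-0.1, -0.7, -0.2]
grip_width: 0.014
grip_force: 21.4
```

```bash
cat > chk.py <<'E'
from h import *
import sys
R=Ro.from_euler('z',-.14).as_matrix()
for i in range(3): p=shot('wrist')
o=telemetry.get_obs(); T=tool(); print('cab',o['ee_pos']@R,o['eef_rot'],o['grip_width'],o['force'],o['time_s'])
save(p,sys.argv[1]); Y=cloud(p)@R; im=p['img'].astype(int); np.save('Y.npy',Y)
yel=(im[...,0]>150)&(im[...,1]>130)&(im[...,2]<80)&(abs(Y[...,1]+.209)<.02)&(Y[...,2]>.09)&(Y[...,2]<.118)&(Y[...,0]<.65)
gr=(im.min(-1)>90)&(abs(Y[...,1]+.209)<.02)&(Y[...,0]>.5)&(Y[...,0]<.575)&(Y[...,2]<float(o['ee_pos'][2])+.01)
for n,k in (('yel',yel),('gauge',gr)):
    v,u=np.nonzero(k); print(n,k.sum())
    if k.sum(): print(u.min(),u.max(),v.min(),v.max(),np.nanpercentile(Y[k],[2,50,98],axis=0).round(4).tolist())
E
python3 chk.py w8.png
```

```text
cab [ 0.58576666 -0.20788063  0.17025727] [-3.14100608e+00  1.46150394e-03  3.00246067e+00] 0.01392371228645416 [-0.12221038 -0.27343039 -1.14330855] 15.15
yel 336
303 339 186 340 [[0.533, -0.2203, 0.1036], [0.5385, -0.2125, 0.1054], [0.6381, -0.1981, 0.1155]]
gauge 3544
279 362 128 296 [[0.5016, -0.2271, 0.1044], [0.5543, -0.2093, 0.1607], [0.5749, -0.1911, 0.1777]]
```

```bash
python3 - <<'E'
import numpy as np
Y=np.load('Y.npy'); y=Y.reshape(-1,3)
g=y[(y[:,2]>.155)&(y[:,2]<.168)&(y[:,0]<.575)&(abs(y[:,1]+.209)<.015)]
print(len(g),np.percentile(g,[1,50,99],axis=0).round(4))
for a in (.536,.546,.556,.566):
    t=g[(g[:,0]>a)&(g[:,0]<a+.01)]; print(np.percentile(t[:,1],[2,50,98]).round(4),np.median(t[:,2]).round(4))
E
```

```text
2529 [[ 0.536  -0.2217  0.1576]
 [ 0.5555 -0.2093  0.1608]
 [ 0.5749 -0.1971  0.166 ]]
[-0.2165 -0.2094 -0.2018] 0.1615
[-0.2162 -0.2094 -0.2021] 0.1607
[-0.2162 -0.2094 -0.202 ] 0.1607
[-0.2229 -0.2089 -0.196 ] 0.1607
```

View pics/w8.png

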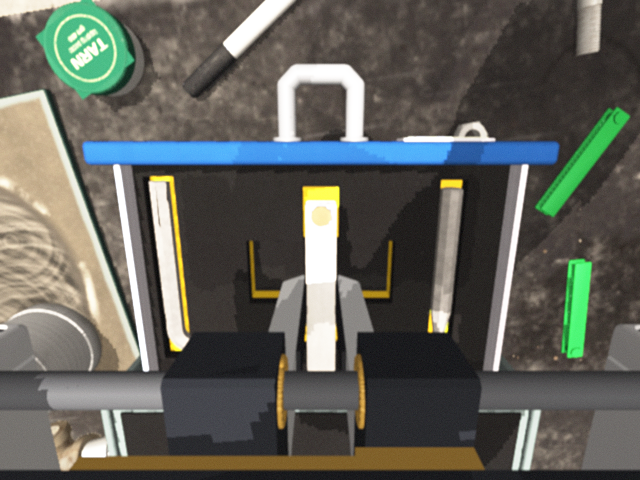

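The gauge (321,270) sits centred over the recess, with the front yellow end showing round it at (321,195). I lower it now.

Call:
{"op": "step_arm", "data": {
  "plan": [
    {"dx": -0.012,"dy": 0,"dz": 0.15,"rx": 0,"ry": 0,"rz": 0,"claw": 1},
    {"dx": 0,"dy": 0,"dz": 0.15,"rx": 0,"ry": 0,"rz": 0,"claw": 1},
    {"dx": 0,"dy": 0,"dz": 0.08,"rx": 0,"ry": 0,"rz": 0,"claw": 1},
    {"dx": 0,"dy": 0,"dz": 0.04,"rx": 0,"ry": 0,"rz": 0,"claw": 1},
    {"dx": 0,"dy": 0,"dz": 0.01,"rx": 0,"ry": 0,"rz": 0,"claw": 1},
    {"dx": 0,"dy": 0,"dz": 0,"rx": 0,"ry": 0,"rz": 0,"claw": 1},
    {"dx": 0,"dy": 0,"dz": 0,"rx": 0,"ry": 0,"rz": 0,"claw": 1}
  ]
}}

```text
time_s: 15.85
ee_pos: [0.5519, -0.2885, 0.1263]
eef_rot: [-3.141, 0.0, 3.001]
force: [0.6, 0.0, -0.4]
grip_width: 0.0139
grip_force: 21.4
```

```bash
cat > chk2.py <<'E'
from h import *
R=Ro.from_euler('z',-.14).as_matrix()
for i in range(3): p=shot('wrist')
o=telemetry.get_obs(); print('cab',o['ee_pos']@R,o['eef_rot'],o['grip_width'],o['force'],o['time_s'])
Y=cloud(p)@R; im=p['img']; y=Y.reshape(-1,3); c=im.reshape(-1,3).astype(int)
m=(c.min(1)>100)&(y[:,2]>.10)&(y[:,2]<.135)&(y[:,0]>.525)&(y[:,0]<.645)&(abs(y[:,1]+.209)<.015)
g=y[m]; print('gauge',len(g),np.percentile(g,[1,50,99],axis=0).round(4).tolist())
for a in (.54,.55,.56,.57,.6,.61,.62,.63):
    t=g[(g[:,0]>a)&(g[:,0]<a+.01)]
    if len(t)>10: print(a,np.percentile(t[:,1],[2,98]).round(4),np.median(t[:,2]).round(4))
m=(abs(y[:,1]+.17)<.008)&(y[:,0]>.54)&(y[:,0]<.56); print('black top',np.nanmedian(y[m,2]))
E
python3 chk2.py
```

```text
cab [ 0.58672582 -0.20859315  0.12625267] [-3.14136691e+00  4.53474148e-04  3.00138228e+00] 0.014157669728770073 [ 0.33553405 -0.51597335  0.12510111] 16.0
gauge 5704 [[0.5369, -0.2224, 0.1047], [0.576, -0.2096, 0.117], [0.6262, -0.1958, 0.1328]]
0.54 [-0.2182 -0.2024] 0.1174
0.55 [-0.2172 -0.2018] 0.1169
0.56 [-0.217  -0.2027] 0.1169
0.57 [-0.2234 -0.1947] 0.1173
0.6 [-0.2169 -0.2028] 0.1169
0.61 [-0.218  -0.2017] 0.1169
0.62 [-0.2181 -0.2016] 0.1168
black top 0.2194582723650045
```

Call:
{"op": "step_arm", "data": {
  "plan": [
    {"dx": 0,"dy": 0,"dz": 0.01,"rx": 0,"ry": 0,"rz": 0,"claw": 1},
    {"dx": 0,"dy": 0,"dz": 0.01,"rx": 0,"ry": 0,"rz": 0,"claw": 1},
    {"dx": 0,"dy": 0,"dz": 0,"rx": 0,"ry": 0,"rz": 0,"claw": 1}
  ]
}}

```text
time_s: 16.3
ee_pos: [0.5523, -0.2885, 0.1252]
eef_rot: [-3.141, 0.002, 3.001]
force: [-1.5, 0.9, 7.4]
grip_width: 0.0144
grip_force: 21.1
```

Call:
{"op": "step_arm", "data": {
  "plan": [
    {"dx": 0,"dy": 0,"dz": 0,"rx": 0,"ry": 0,"rz": 0,"claw": 0.65},
    {"dx": 0,"dy": 0,"dz": 0,"rx": 0,"ry": 0,"rz": 0,"claw": 0.65},
    {"dx": 0,"dy": 0,"dz": 0,"rx": 0,"ry": 0,"rz": 0,"claw": 0.65},
    {"dx": 0,"dy": 0,"dz": 0,"rx": 0,"ry": 0,"rz": 0,"claw": 0.65},
    {"dx": 0,"dy": 0,"dz": -0.1,"rx": 0,"ry": 0,"rz": 0,"claw": 0.65},
    {"dx": 0,"dy": 0,"dz": -0.3,"rx": 0,"ry": 0,"rz": 0,"claw": 0.65},
    {"dx": 0,"dy": 0,"dz": -0.4,"rx": 0,"ry": 0,"rz": 0,"claw": 0.65},
    {"dx": 0,"dy": 0,"dz": -0.2,"rx": 0,"ry": 0,"rz": 0,"claw": 0.65},
    {"dx": 0,"dy": 0,"dz": 0,"rx": 0,"ry": 0,"rz": 0,"claw": 0.65}
  ]
}}

```text
time_s: 17.2
ee_pos: [0.5526, -0.2889, 0.2281]
eef_rot: [-3.139, 0.006, 3.001]
force: [-0.2, -0.2, -0.2]
grip_width: 0.0329
grip_force: 0.0
```

```bash
python3 chk2.py; python3 - <<'E'
from h import *
R=Ro.from_euler('z',-.14).as_matrix(); p=shot('wrist'); Y=cloud(p)@R; t=Y[:300].reshape(-1,3)
t=t[(t[:,2]>.11)&(t[:,2]<.14)&(abs(t[:,1]+.209)<.015)&(t[:,0]<.50)&(t[:,0]>.44)]; print(np.percentile(t,[2,50,98],axis=0).round(4))
im=p['img'].astype(int); yel=(im[...,0]>150)&(im[...,1]>130)&(im[...,2]<80)&(abs(Y[...,1]+.209)<.015)&(Y[...,2]>.09)&(Y[...,2]<.118)&(Y[...,0]<.65); print(np.nanpercentile(Y[yel],[2,50,98],axis=0).round(4))
E
```

```text
cab [ 0.5862742  -0.20840036  0.22303242] [ 3.14108317e+00 -1.31849743e-03  3.00139744e+00] 0.0329434549912889 [ 0.33047124  0.15216763 -0.67470839] 17.35
gauge 2602 [[0.5376, -0.2179, 0.1044], [0.5825, -0.2101, 0.1159], [0.6412, -0.2017, 0.1182]]
0.54 [-0.2178 -0.2017] 0.1166
0.55 [-0.2179 -0.2016] 0.1158
0.56 [-0.2179 -0.2015] 0.1161
0.57 [-0.217  -0.2025] 0.116
0.6 [-0.2172 -0.2031] 0.116
0.61 [-0.2173 -0.202 ] 0.1159
0.62 [-0.2173 -0.2019] 0.1159
0.63 [-0.2177 -0.2018] 0.1157
black top 0.32158007697716956
[[ 0.4684 -0.2238  0.1164]
 [ 0.4742 -0.2079  0.1199]
 [ 0.4968 -0.1942  0.122 ]]
[[ 0.5345 -0.221   0.0977]
 [ 0.5661 -0.2007  0.105 ]
 [ 0.6403 -0.1977  0.1157]]
```

Gauge seated flat within 1 mm and released. Next: shut fingers in front of the bar, then push gently.

Call:
{"op": "step_arm", "data": {
  "plan": [
    {"dx": 0.45,"dy": 0,"dz": 0,"rx": 0,"ry": 0,"rz": 0,"claw": 1},
    {"dx": 0.45,"dy": 0,"dz": 0,"rx": 0,"ry": 0,"rz": 0,"claw": 1},
    {"dx": 0.48,"dy": 0,"dz": 0,"rx": 0,"ry": 0,"rz": 0,"claw": 1},
    {"dx": 0,"dy": 0,"dz": 0.4,"rx": 0,"ry": 0,"rz": 0,"claw": 1},
    {"dx": 0,"dy": 0,"dz": 0.4,"rx": 0,"ry": 0,"rz": 0,"claw": 1},
    {"dx": 0,"dy": 0,"dz": 0.3,"rx": 0,"ry": 0,"rz": 0,"claw": 1},
    {"dx": 0,"dy": 0,"dz": 0,"rx": 0,"ry": 0,"rz": 0,"claw": 1},
    {"dx": 0,"dy": 0,"dz": 0,"rx": 0,"ry": 0,"rz": 0,"claw": 1}
  ]
}}

```text
time_s: 18.2
ee_pos: [0.4151, -0.2691, 0.1142]
eef_rot: [3.141, -0.001, 3.001]
force: [0.1, -0.5, 1.2]
grip_width: 0.0003
grip_force: 0.0
```

Call:
{"op": "step_arm", "data": {
  "plan": [
    {"dx": -0.06,"dy": 0,"dz": 0,"rx": 0,"ry": 0,"rz": 0,"claw": 1},
    {"dx": -0.08,"dy": 0,"dz": 0,"rx": 0,"ry": 0,"rz": 0,"claw": 1},
    {"dx": -0.12,"dy": 0,"dz": 0,"rx": 0,"ry": 0,"rz": 0,"claw": 1},
    {"dx": -0.18,"dy": 0,"dz": 0,"rx": 0,"ry": 0,"rz": 0,"claw": 1},
    {"dx": -0.2,"dy": 0,"dz": 0,"rx": 0,"ry": 0,"rz": 0,"claw": 1},
    {"dx": -0.2,"dy": 0,"dz": 0,"rx": 0,"ry": 0,"rz": 0,"claw": 1},
    {"dx": -0.18,"dy": 0,"dz": 0,"rx": 0,"ry": 0,"rz": 0,"claw": 1},
    {"dx": -0.14,"dy": 0,"dz": 0,"rx": 0,"ry": 0,"rz": 0,"claw": 1},
    {"dx": -0.1,"dy": 0,"dz": 0,"rx": 0,"ry": 0,"rz": 0,"claw": 1},
    {"dx": -0.07,"dy": 0,"dz": 0,"rx": 0,"ry": 0,"rz": 0,"claw": 1}
  ]
}}

```text
time_s: 19.2
ee_pos: [0.5477, -0.2877, 0.1144]
eef_rot: [-3.141, 0.0, 3.002]
force: [-2.6, 0.6, 1.7]
grip_width: 0.0004
grip_force: 1.4
```

Call:
{"op": "step_arm", "data": {
  "plan": [
    {"dx": -0.05,"dy": 0,"dz": 0,"rx": 0,"ry": 0,"rz": 0,"claw": 1},
    {"dx": -0.05,"dy": 0,"dz": 0,"rx": 0,"ry": 0,"rz": 0,"claw": 1},
    {"dx": 0,"dy": 0,"dz": 0,"rx": 0,"ry": 0,"rz": 0,"claw": 1}
  ]
}}

```text
time_s: 19.5
ee_pos: [0.5572, -0.2891, 0.114]
eef_rot: [-3.142, 0.001, 3.001]
force: [-0.6, -0.4, 0.3]
grip_width: 0.0006
grip_force: 0.0
```

Call:
{"op": "step_arm", "data": {
  "plan": [
    {"dx": -0.03,"dy": 0,"dz": 0,"rx": 0,"ry": 0,"rz": 0,"claw": 1},
    {"dx": -0.02,"dy": 0,"dz": 0,"rx": 0,"ry": 0,"rz": 0,"claw": 1},
    {"dx": 0,"dy": 0,"dz": 0,"rx": 0,"ry": 0,"rz": 0,"claw": 1}
  ]
}}

```text
time_s: 19.8
ee_pos: [0.5593, -0.2894, 0.1138]
eef_rot: [3.14, -0.007, 3.001]
force: [-23.3, 6.2, 10.8]
grip_width: 0.0004
grip_force: 11.6
```

Firm end stop (23 N, and 2 mm travel of 5 commanded). Back away and check.

Call:
{"op": "step_arm", "data": {
  "plan": [
    {"dx": 0.05,"dy": 0,"dz": 0,"rx": 0,"ry": 0,"rz": 0,"claw": 1},
    {"dx": 0.15,"dy": 0,"dz": 0,"rx": 0,"ry": 0,"rz": 0,"claw": 1},
    {"dx": 0.3,"dy": 0,"dz": 0,"rx": 0,"ry": 0,"rz": 0,"claw": 1},
    {"dx": 0.1,"dy": 0,"dz": -0.4,"rx": 0,"ry": 0,"rz": 0,"claw": 1},
    {"dx": 0,"dy": 0,"dz": -0.45,"rx": 0,"ry": 0,"rz": 0,"claw": 1},
    {"dx": 0,"dy": 0,"dz": -0.45,"rx": 0,"ry": 0,"rz": 0,"claw": 1},
    {"dx": 0,"dy": 0,"dz": 0,"rx": 0,"ry": 0,"rz": 0,"claw": 1}
  ]
}}

```text
time_s: 20.5
ee_pos: [0.5037, -0.2823, 0.2505]
eef_rot: [-3.137, 0.01, 3.001]
force: [0.3, -0.5, 0.7]
grip_width: 0.0004
grip_force: 0.0
```

```bash
python3 - <<'E'
from h import *
R=Ro.from_euler('z',-.14).as_matrix()
for i in range(2): p=shot('wrist')
o=telemetry.get_obs(); print(o['ee_pos']@R,o['force'],o['time_s'])
Y=cloud(p)@R; y=Y.reshape(-1,3); y=y[~np.isnan(y).any(1)]; y=y[(y[:,0]>.54)&(y[:,0]<.68)]
b=y[(y[:,2]>.1)&(y[:,2]<.125)&(abs(y[:,1]+.209)<.015)&(y[:,0]<.63)]; print('bar',np.percentile(b,[1,50,99],axis=0).round(4).tolist())
f=y[(y[:,2]>.09)&(y[:,2]<.142)&(abs(y[:,1]+.209)<.1)&(abs(y[:,1]+.209)>.03)&(y[:,0]>.62)]; print('upper front',np.percentile(f[:,0],[1,10,50,90]).round(4))
l=y[(y[:,2]>.03)&(y[:,2]<.06)&(abs(y[:,1]+.209)<.02)&(y[:,0]<.63)]; print('low bar',np.percentile(l[:,0],[1,50,99]).round(4) if len(l) else 0)
f=y[(y[:,2]>.146)&(y[:,2]<.154)&(abs(y[:,1]+.209)<.1)]; print('edge',np.percentile(f[:,0],[1,3]))
E
```

```text
[ 0.53677129 -0.20859065  0.24443682] [-0.54230555  0.3430734  -0.53024163] 20.6Traceback (most recent call last):
  File "<stdin>", line 6, in <module>
    return _quantile_unchecked(
        a, q, axis, out, overwrite_input, method, keepdims, weights)
    return _ureduce(a,
                    func=_quantile_ureduce_func,
    ...<5 lines>...
                    overwrite_input=overwrite_input,
                    method=method)
    r = func(a, **kwargs)
    result = _quantile(arr,
                       quantiles=q,
    ...<2 lines>...
                       out=out,
                       weights=wgt)
    slices_having_nans = np.isnan(arr[-1, ...])
                                  ~~~^^^^^^^^^
IndexError: index -1 is out of bounds for axis 0 with size 0
```

Fingers hide the bar from here; I shift the tool 65 mm forward and open the jaws, then measure.

Call:
{"op": "step_arm", "data": {
  "plan": [
    {"dx": -0.35,"dy": 0,"dz": 0,"rx": 0,"ry": 0,"rz": 0,"claw": 0},
    {"dx": -0.3,"dy": 0,"dz": 0,"rx": 0,"ry": 0,"rz": 0,"claw": 0},
    {"dx": 0,"dy": 0,"dz": 0,"rx": 0,"ry": 0,"rz": 0,"claw": 0},
    {"dx": 0,"dy": 0,"dz": 0,"rx": 0,"ry": 0,"rz": 0,"claw": 0},
    {"dx": 0,"dy": 0,"dz": 0,"rx": 0,"ry": 0,"rz": 0,"claw": 0},
    {"dx": 0,"dy": 0,"dz": 0,"rx": 0,"ry": 0,"rz": 0,"claw": 0}
  ]
}}

```text
time_s: 21.2
ee_pos: [0.566, -0.2905, 0.2439]
eef_rot: [3.142, -0.0, 3.001]
force: [-0.9, -0.8, 0.7]
grip_width: 0.0451
grip_force: 0.0
```

```bash
python3 - <<'E'
from h import *
R=Ro.from_euler('z',-.14).as_matrix()
for i in range(2): p=shot('wrist')
o=telemetry.get_obs(); print(o['ee_pos']@R,o['force'],o['time_s'])
Y=cloud(p)@R; y=Y.reshape(-1,3); y=y[~np.isnan(y).any(1)]; y=y[(y[:,0]>.54)&(y[:,0]<.70)]
pc=lambda n,b: print(n,len(b),np.percentile(b[:,0],[1,10,50,99]).round(4) if len(b) else '')
d=abs(y[:,1]+.209)
pc('bar',y[(y[:,2]>.1)&(y[:,2]<.125)&(d<.015)&(y[:,0]<.63)])
pc('front',y[(y[:,2]>.1)&(y[:,2]<.143)&(d<.1)&(d>.03)&(y[:,0]>.6)])
pc('low',y[(y[:,2]>.03)&(y[:,2]<.06)&(d<.02)&(y[:,0]<.63)])
pc('edge',y[(y[:,2]>.147)&(y[:,2]<.153)&(d<.09)])
E
```

```text
[ 0.60120204 -0.20865462  0.24423034] [-0.17891965 -0.12934374  0.27662637] 21.3
bar 499 [0.6021 0.6028 0.6066 0.6285]
front 3386 [0.6395 0.6409 0.6424 0.669 ]
low 467 [0.6023 0.6032 0.6078 0.6197]
edge 5731 [0.6549 0.6612 0.6782 0.6996]
```

```bash
python3 -c "
from station import hand_in; print(hand_in())"
```

```text
the job is handed in; nothing more can be done
None
```

Job handed in at about 21 s. The upper drawer was pulled to its stop, the gauge was laid flat and released within about 1 mm of its seat, and the drawer was pushed gently shut. Before handing in, both drawers measured shut and the arm was clear, but the judge returned no verdict, so I can't confirm a pass.

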